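# Put a wheel job away: nuts in the slide-cover tray, carriers on the job rail

### The arm

A 6-joint arm with a two-finger parallel gripper is mounted at the origin on the work surface. World frame = base frame: x ahead of the robot, y to its left, z up, the work surface at z = 0. Lengths are in m, angles in rad, forces in N, time in s.
With the tool pointing down it reaches from about 0.25 to 0.725 m from the base axis. Payload 9.7 kg.
Tool frame: the origin (TCP) lies at the centre of the arm's flange, where the gripper is bolted on; the fingertips stand 173 mm ahead of it and the grasp point (between the pads) lies 155 mm ahead of it; x points along the fingers, y is the direction in which the jaws open and shut, and the axes are right-handed (so a half turn about x gives the same grasp; the last joint's range is limited). The gripper opens to 85 mm and grips with 20 to 120 N. Pads are 22 mm wide; open, the fingers measure 114 mm over their backs; the gripper's body (76 mm by 85 mm) begins 54 mm behind the grasp point. The pads swing forward as they close: fully open they stand 13 mm farther back than shut.
Start: joints at [-1.215, 0.087, 0.176, 1.66, 0, 1.571], TCP at [0.192, -0.516, 0.405] pointing down, gripper open.
Joint ranges: [-3.13, 3.13], [-0.85, 1.81], [-1.15, 1.24], [-2.2, 2.28], [-1.44, 1.52], [-3.14, 3.14]. Speed limits (rad/s): [2.22, 2.22, 2.57, 3.14, 3.14, 3.14].

### API

Orientations are given as a unit quaternion [x, y, z, w].
In Python, from plant import r gives the robot as it stands. The module is installed in compiled form; this text tells all that it offers.
- The arm moves only by the tool servo_tool, never from a script. Its argument "motion" is a list of rows, each a list of 3 entries, a list of its own where there are three numbers: the shift along the world's x, y, z in cm, then the turn, a rotation vector about the world's x, y, z in degrees, then the finger opening in cm, from 0 to 8.54. In form: [[[tx, ty, tz], [rx, ry, rz], claw], ...]. A call has 1 to 12 rows; each row is the pose to reach, as a shift and turn from the pose commanded when the call began; what a row does not reach only later rows make up. A row lasts 1/12 s, in which the tool goes at most 41.7 mm and 7.16 degrees, less where a joint would pass 70% of its speed; a pose out of reach is approached as far as the arm can. A call with a gripper value outside its range is refused whole. The fingers move at their own pace and stop on an object; "grip_force" is the grip in N (left out, the last holds). Time passes only in rows, so rows that repeat a pose let the fingers close. It gives the time, the measured TCP pose, the force and the opening at its end, in the units of the state.
- r.state(): the state, without advancing time (a new reading comes with each control period).
- r.capture(name): name is "side" or "top" or "wrist"; returns a dict with "color" (420x560x3 uint8, blue, green, red), "range_z" (420x560 float32, m along the optical axis (not along the pixel's ray), 0 where there is no reading), "fx", "fy", "cx", "cy" (pixels), "extrinsics" (4x4, takes a point from camera to world coordinates); the wrist camera has in their place "tool_from_camera" (4x4, takes a point from camera to tool coordinates, whose origin is the TCP and whose axes are the tool frame's). Camera axes: x right, y down, z forward; pixel columns grow to the right and rows downward; lengths in m; the calibration is good to about 2 mm. The wrist camera is an equidistant fisheye: a pixel r from the principal point sees the ray r / f radians off the axis. A picture is of the moment at which its call begins: read the wrist's pose just before it.
- r.close_job(): hands the job in, once; it reports no verdict.
The state is a dict: "time_s": time; "joints": joint angles; "qvel": joint speeds; "effort": joint torques, N m; "eef_pos": TCP position; "orientation": TCP orientation; "contact_force": force on the tool from outside, world axes, zero at the start; "moment": the same for the moment, N m; "finger_gap": finger opening in m.
Only numpy, scipy, OpenCV 4.12 (cv2) and the standard library are available. Lean on these libraries where they do the work, as an engineer would, in place of code of your own. Each camera call takes 0.05 s, during which the arm holds its last target. There are 200 camera calls.

### The job

Put this wheel job away: slide open the cover of the blue tray, put every wheel nut that is on the bench into its compartment and slide the cover fully shut again. Hook both red carriers onto the job rail at its open end and slide them along, under the grey guard strip, until each hangs freely and wholly past the yellow mark, between the mark and the end stop. Leave the spray can, the spanner and the carton where they are.

Things in the scene. Friction and masses are not known exactly. Their poses are not given: they have to be found in the camera images.
- rail_mid (a point): Middle of the job rail, on its axis: level steel bar, 12 mm diameter, 360 mm long, 170 mm above the bench; fixed, but placed and turned (to 0.15 rad) anew each time. Axes: y along the bar, x across it, away from the robot, z up. Posts 16 mm thick under it at y -175 and +175 mm. All rail sizes are in this frame.
- rail_open (a point): On the rail's axis in the middle of its open end (y +88 mm of the rail), where carriers are hooked on from above; the open end runs from y +30 to +165 mm. Same axes as rail_mid.
- rail_mark (a point): Yellow mark on the rail, y -30 to -20 mm; this point is on the axis at y -30 mm, where the parking place begins. It ends at the grey end stop plate at y -150 mm, which reaches 26 mm to both sides of the axis, 25 mm above and 20 mm below it.
- rail_strip (a point): Middle of the grey guard strip over the rail's +x side, y -153 to +30 mm, x 13 to 27 mm, underside 20 mm and top 25 mm above the rail's axis. A carrier slides along under it, its tab beside the strip, but cannot be lowered on there. A bracket runs from the strip at y 0 in +x to a post at x 59 mm.
- carrier1_tab (a point): Centre of the black grip tab on top of carrier 1: 12 (x) x 14 (y) x 66 mm (z). The carrier is rigid, 0.18 to 0.35 kg, and stands upright on the bench at first, this point 154 mm up. Axes: x across the hook, from its back to its open prong side, y along the rail when hung, z up. Hung on the rail, this point is 45 mm above the rail's axis. None while held.
- carrier1_hook (a point): Carrier 1: middle of the underside of the hook's top plate (rests on the rail), 39 mm below the tab centre. Steel hook 24 mm wide in y; top plate x -22 to 22, 6 mm thick; back x -15 to -10, down to the box; prong x 10 to 15, 20 mm down: 20 mm room for the rail. Red box 50 (x) x 44 (y) mm, from 55 to 115 mm below: the rail enters level from +x, between box and prong. None while held.
- carrier2_tab (a point): Centre of the black grip tab on top of carrier 2: 12 (x) x 14 (y) x 66 mm (z). The carrier is rigid, 0.18 to 0.35 kg, and stands upright on the bench at first, this point 154 mm up. Axes: x across the hook, from its back to its open prong side, y along the rail when hung, z up. Hung on the rail, this point is 45 mm above the rail's axis. None while held.
- carrier2_hook (a point): Carrier 2: middle of the underside of the hook's top plate (rests on the rail), 39 mm below the tab centre. Steel hook 24 mm wide in y; top plate x -22 to 22, 6 mm thick; back x -15 to -10, down to the box; prong x 10 to 15, 20 mm down: 20 mm room for the rail. Red box 50 (x) x 44 (y) mm, from 55 to 115 mm below: the rail enters level from +x, between box and prong. None while held.
- well (a point): Centre of the inner floor of the blue tray's compartment, 5 mm above the bench; fixed, but placed and turned anew each time. Inside 130 x 130 mm, 45 mm deep; walls 5 mm, guide rails on both long sides to 60 mm above the bench. x: along the tray, the way the cover opens (away from the robot). The tray spans x -70 to 210, y -75 to 75 mm; beyond x 65 it is a closed block under the open cover.
- cover (a joint): Slide of the aluminium cover (m): 0 = fully shut over the compartment, 0.135 = fully open, slid along the well's +x. It moves stiffly (about 2 N) and stays where it is left; at the start it is shut or nearly so.
- cover_grip (a point): Middle of the black ridge on the cover by which it is moved: 12 mm thick along the slide, 50 mm long across it, 30 mm high; this point is 15 mm above the cover's upper face, about 72 mm above the bench. Same axes as well; it lies above the compartment's centre when the cover is shut.
- nut1_center (a point): Centre of steel wheel nut 1, if it is there (three to five of the five are): 36 mm high, 21 mm across its body, with a flange of 28 mm diameter and 5 mm height at its foot; z is its axis; 60 g; stands upright on the bench, this point 18 mm up. None while held or absent.
- nut2_center (a point): Centre of steel wheel nut 2, if it is there (three to five of the five are): 36 mm high, 21 mm across its body, with a flange of 28 mm diameter and 5 mm height at its foot; z is its axis; 60 g; stands upright on the bench, this point 18 mm up. None while held or absent.
- nut3_center (a point): Centre of steel wheel nut 3, if it is there (three to five of the five are): 36 mm high, 21 mm across its body, with a flange of 28 mm diameter and 5 mm height at its foot; z is its axis; 60 g; stands upright on the bench, this point 18 mm up. None while held or absent.
- nut4_center (a point): Centre of steel wheel nut 4, if it is there (three to five of the five are): 36 mm high, 21 mm across its body, with a flange of 28 mm diameter and 5 mm height at its foot; z is its axis; 60 g; stands upright on the bench, this point 18 mm up. None while held or absent.
- nut5_center (a point): Centre of steel wheel nut 5, if it is there (three to five of the five are): 36 mm high, 21 mm across its body, with a flange of 28 mm diameter and 5 mm height at its foot; z is its axis; 60 g; stands upright on the bench, this point 18 mm up. None while held or absent.
- spray_c (a point): Middle of the orange spray can, 60 mm diameter, 170 mm high: a bystander, to be left alone.
- spanner_grip (a point): Handle of the loose steel spanner, 190 mm long: a bystander, to be left alone.
- carton_c (a point): Centre of the loose brown cardboard carton, 50 x 70 x 45 mm: a bystander, to be left alone.
Not all that is in view belongs to the job. Leave any purple look-alike of the part that bears carrier1_tab alone.

How it is judged:
On the way, in this order (a step that is already met when the one before it is completed fails the run):
1. the tray's cover has been slid open by more than 60 mm (value of joint cover above 0.06 m), for 0.1 s.
2. every wheel nut present lies in the compartment (x of nut1_center in the frame of well between -0.066 and 0.066 m and y of nut1_center in the frame of well between -0.066 and 0.066 m and z of nut1_center in the frame of well between 0 and 0.042 m and x of nut2_center in the frame of well between -0.066 and 0.066 m and y of nut2_center in the frame of well between -0.066 and 0.066 m and z of nut2_center in the frame of well between 0 and 0.042 m and x of nut3_center in the frame of well between -0.066 and 0.066 m and y of nut3_center in the frame of well between -0.066 and 0.066 m and z of nut3_center in the frame of well between 0 and 0.042 m and x of nut4_center in the frame of well between -0.066 and 0.066 m and y of nut4_center in the frame of well between -0.066 and 0.066 m and z of nut4_center in the frame of well between 0 and 0.042 m and x of nut5_center in the frame of well between -0.066 and 0.066 m and y of nut5_center in the frame of well between -0.066 and 0.066 m and z of nut5_center in the frame of well between 0 and 0.042 m), for 0.2 s.
At the end, for the whole second after the job is handed in: Every nut present lies in the compartment, the cover is shut to within 6 mm, both carriers hang on the rail upright (within 0.2 rad), hook seated (tab centre 38 to 50 mm above the rail axis, within 16 mm across) and past the mark (tab centre beyond y = -48 mm on the rail) (all of step 2 and value of joint cover below 0.006 m and x of carrier1_tab in the frame of rail_mid between -0.016 and 0.016 m and z of carrier1_tab in the frame of rail_mid between 0.038 and 0.05 m and y of carrier1_tab in the frame of rail_mid between -0.145 and -0.048 m and angle between each of carrier1_tab, carrier2_tab's own z axis and vertical below 0.2 rad and x of carrier2_tab in the frame of rail_mid between -0.016 and 0.016 m and z of carrier2_tab in the frame of rail_mid between 0.038 and 0.05 m and y of carrier2_tab in the frame of rail_mid between -0.145 and -0.048 m); the robot touches nothing.
It fails at once if a bystander (spray can, spanner, carton) is moved by more than 30 mm (distance of any of spray_c, spanner_grip, carton_c from where it was at the start of the episode above 0.03 m).
Of nut1, nut2, nut3, nut4, nut5 only 3 to 5 are there at a start; the rules pass over those that are not, and their reading is None.
At some moment in a run one of nut1, nut2, nut3, nut4, nut5 may be knocked a few centimetres aside while the robot is not near it.
It also fails if it takes over 210 s, if anything falls off the work surface, if the arm or the gripper's body presses on something with over 40 N, if the wrist force passes 120 N, or if a joint passes its speed limit or range.

## Working session

There is one attempt and no reset: what is moved stays moved. The work goes in short steps, Python scripts to look and compute and a tool call to move; the robot and the scene stay as the last step left them, time stands still between calls to the robot, and variables do not carry over. Pictures are saved under pics/ and viewed, on a budget of 14 in all, crops included, one or two more only if the job needs it, and the job is handed in when it is done.

Besides the shell and the picture viewer there is one more tool, called after "Request:" as name(argument=value, ...) on one line, values as JSON. servo_tool: Moves the arm, as the interface text tells. Its arguments: {"type":"object","properties":{"motion":{"type":"array","items":{"type":"array"}},"grip_force":{"type":"number"}},"required":["motion"]}

```bash
mkdir -p pics
cat > h.py <<'E'
import numpy as np, cv2
from plant import r
from scipy.spatial.transform import Rotation as R
def cloud(c):
    h,w=c["range_z"].shape; u,v=np.meshgrid(np.arange(w),np.arange(h)); z=c["range_z"]
    P=np.stack([(u-c["cx"])/c["fx"]*z,(v-c["cy"])/c["fy"]*z,z,np.ones_like(z)],-1)
    return (P@np.array(c["extrinsics"]).T)[...,:3]
E
python3 - <<'E'
from h import *
s=r.state();print(s)
for n in("side","top"):
    c=r.capture(n);np.savez("pics/%s0.npz"%n,**c)
    cv2.imwrite("pics/%s0.png"%n,cv2.resize(c["color"],(800,600)));print(n,c["fx"],c["cx"],c["cy"],np.round(c["extrinsics"],3).tolist())
E
```

```text
{'time_s': 0.0, 'joints': array([-1.21502821e+00,  8.74288920e-02,  1.75139610e-01,  1.65976978e+00,
       -5.10632151e-06,  1.57081643e+00]), 'qvel': array([ 0.00043228,  0.00044954, -0.00138987,  0.00089684, -0.00028408,
       -0.00029238]), 'effort': array([ 1.54464287e-03, -5.20382488e+01,  4.64815843e+01,  1.60000124e-02,
        9.64480660e-05,  1.02118793e-06]), 'eef_pos': array([ 0.19157105, -0.51556097,  0.40400287]), 'orientation': array([-0.69586919, -0.12555278,  0.69603075, -0.12467462]), 'contact_force': array([-0.59183093, -0.52961258,  0.53262423]), 'moment': array([0.00953146, 0.01707784, 0.01034761]), 'finger_gap': 0.08497635762682718}
side 382.08739546164 279.9283090803662 205.16481268613583 [[-0.912, -0.267, 0.312, 0.206], [-0.411, 0.565, -0.715, 0.697], [0.015, -0.78, -0.625, 0.696], [0.0, 0.0, 0.0, 1.0]]
top 402.22639341790557 276.10237925143224 206.39159971565158 [[0.028, -0.994, 0.104, 0.339], [-0.999, -0.03, -0.018, 0.054], [0.021, -0.103, -0.994, 1.316], [0.0, 0.0, 0.0, 1.0]]
```

View pics/side0.png

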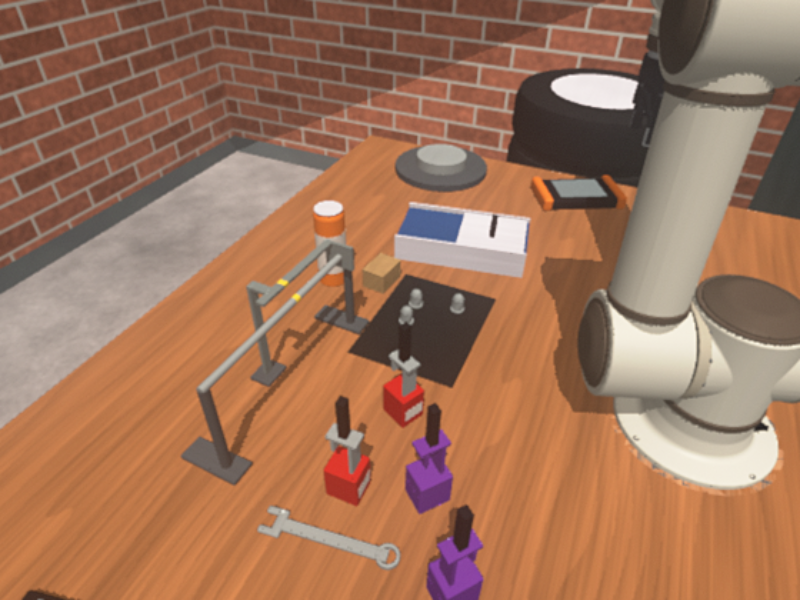

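View pics/top0.png

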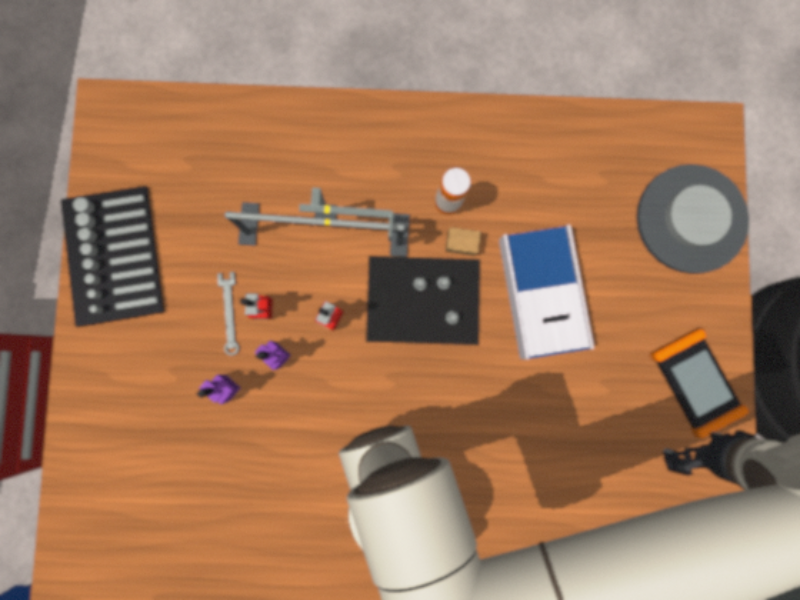

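The side and top views (800×600 px) show:
- **Rail:** top (228,215)–(405,225), yellow mark at (327,215), open end on the left (+y).
- **Red carriers:** top (258,306) and (330,316).
- **Purple look-alikes:** top (218,388) and (271,354). These are to be left alone.
- **Nuts:** three on the black mat, at (420,284), (443,282) and (452,317).
- **Tray:** around (547,290), with its ridge at (556,318).
- **Bystanders:** can (455,185), carton (464,240), spanner (229,313).

Next I measure them from the ranges in both views.

Run:
```python
from h import *
for n in("top","side"):
    c=dict(np.load("pics/%s0.npz"%n)); P=cloud(c); hsv=cv2.cvtColor(c["color"],cv2.COLOR_BGR2HSV); H,S,V=[hsv[...,i].astype(int) for i in range(3)]
    X,Y,Z=P[...,0],P[...,1],P[...,2]
    ok=(c["range_z"]>0)&(X>0.2)&(X<.85)&(abs(Y)<.65)
    def comps(m,name,mn=4):
        k,l,st,ce=cv2.connectedComponentsWithStats((m&ok).astype(np.uint8))
        for i in range(1,k):
            if st[i,4]>=mn:
                p=P[l==i]; rc=cv2.minAreaRect(p[:,:2].astype(np.float32)*1000)
                print(n,name,"px",np.round(ce[i]).astype(int),st[i,4],"mean",np.round(p.mean(0),3),"z",np.round([p[:,2].min(),p[:,2].max()],3),"rect",np.round(rc[0]),np.round(rc[1]),round(rc[2]))
    comps((V<70)&(Z>.06),"dark",6)
    comps(((H<6)|(H>174))&(S>170)&(V>60)&(Z>.01),"red",15)
    comps((H>20)&(H<33)&(S>120)&(Z>.1),"yellow")
    comps((H>100)&(H<125)&(S>110)&(Z<.1),"blue",40)
    comps((S<60)&(V>60)&(Z>.012)&(Z<.05)&(X<.62)&(X>.3),"nut",6)
    comps((S<60)&(V>60)&(Z>.155)&(Z<.2)&(X>.45),"rail",30)
    comps((S<60)&(V>150)&(Z>.04)&(Z<.07)&(Y<0),"cover",60)
```

```text
top dark px [168 157] 32 mean [0.608 0.367 0.103] z [0.06  0.152] rect [607. 368.] [ 5. 12.] 46
top dark px [280 165] 31 mean [0.591 0.024 0.11 ] z [0.062 0.165] rect [592.  24.] [14.  6.] 86
top dark px [173 211] 21 mean [0.435 0.324 0.174] z [0.139 0.19 ] rect [436. 326.] [9. 8.] 82
top dark px [227 218] 9 mean [0.42  0.171 0.183] z [0.153 0.192] rect [420. 172.] [9. 4.] 67
top dark px [184 248] 20 mean [0.332 0.289 0.178] z [0.151 0.19 ] rect [332. 290.] [ 7. 10.] 47
top dark px [144 274] 28 mean [0.258 0.396 0.171] z [0.14  0.191] rect [257. 398.] [8. 8.] 60
top dark px [509 310] 334 mean [ 0.215 -0.503  0.387] z [0.25  0.442] rect [ 216. -526.] [27. 99.] 4
top dark px [290 326] 315 mean [0.206 0.012 0.599] z [0.553 0.624] rect [206.  10.] [11. 62.] 5
top dark px [528 325] 64 mean [ 0.204 -0.461  0.519] z [0.493 0.543] rect [ 205. -460.] [10.  5.] 14
top red px [185 215] 137 mean [0.434 0.316 0.057] z [0.018 0.066] rect [436. 327.] [42. 48.] 90
top red px [234 223] 70 mean [0.415 0.16  0.06 ] z [0.039 0.069] rect [416. 160.] [14. 48.] 66
top yellow px [228 146] 22 mean [0.624 0.1
[... 4813 characters left out ...]
ut px [255 338] 25 mean [0.415 0.331 0.025] z [0.018 0.032] rect [415. 331.] [ 1. 23.] 1
side rail px [229 146] 165 mean [ 0.7   -0.082  0.17 ] z [0.162 0.172] rect [700. -83.] [52. 52.] 27
side rail px [226 183] 637 mean [0.608 0.089 0.183] z [0.155 0.197] rect [614. 104.] [129.  52.] 77
side rail px [183 205] 268 mean [0.643 0.205 0.19 ] z [0.155 0.198] rect [645. 206.] [50. 49.] 88
side rail px [170 244] 521 mean [0.609 0.296 0.173] z [0.155 0.18 ] rect [609. 284.] [203.  12.] 88
side cover px [306 111] 189 mean [ 0.678 -0.623  0.05 ] z [0.046 0.055] rect [ 680. -618.] [ 63. 126.] 90
side cover px [333 165] 1854 mean [ 0.459 -0.293  0.054] z [0.04  0.067] rect [ 493. -304.] [278. 158.] 11
```

Run:
```python
from h import *
s=r.state();print(np.round(R.from_quat(s["orientation"]).as_matrix(),3))
c=dict(np.load("pics/side0.npz"));im=c["color"]
a=cv2.resize(im[215:365,180:345],(800,600)*1,interpolation=cv2.INTER_CUBIC);cv2.imwrite("pics/crop1.png",a)
for n in("top","side"):
    c=dict(np.load("pics/%s0.npz"%n)); P=cloud(c).reshape(-1,3); hsv=cv2.cvtColor(c["color"],cv2.COLOR_BGR2HSV).reshape(-1,3)
    m=(P[:,2]>.16)&(P[:,2]<.182)&(abs(P[:,0]-.608)<.02)&(P[:,1]>.04)&(P[:,1]<.39)&(P[:,1]>0.215)
    q=P[m];k=np.polyfit(q[:,1],q[:,0],1);print(n,"rail x=",k,np.median(q[:,2]),q[:,1].max(), "x at y=.2",np.polyval(k,.2))
    m=(hsv[:,1]<70)&(P[:,2]>.106)&(P[:,2]<.125)&(abs(P[:,0]-.43)<.06)
    for y in(.18,.33):
        q=P[m&(abs(P[:,1]-y)<.05)]; print(y,len(q),cv2.minAreaRect(q[:,:2].astype(np.float32)*1000) if len(q)>4 else 0)
```

```text
[[-0.     0.348 -0.937]
 [ 0.001 -0.937 -0.348]
 [-1.    -0.001  0.   ]]
top rail x= [0.0350229  0.59758893] 0.17532553353828384 0.3777610575520128 x at y=.2 0.6045935082814256
0.18 73 ((422.5888977050781, 174.4831085205078), (22.104721069335938, 42.583221435546875), 69.6716079711914)
0.33 76 ((436.8653869628906, 329.186279296875), (39.13066482543945, 24.198610305786133), 2.255615472793579)
side rail x= [0.03525816 0.59857003] 0.17416196693973135 0.38538502543900677 x at y=.2 0.6056216655139192
0.18 171 ((424.620849609375, 179.2972412109375), (26.319162368774414, 44.49364471435547), 63.58711624145508)
0.33 238 ((439.028564453125, 333.9864501953125), (43.165321350097656, 25.993938446044922), 3.9619014263153076)
```

View pics/crop1.png

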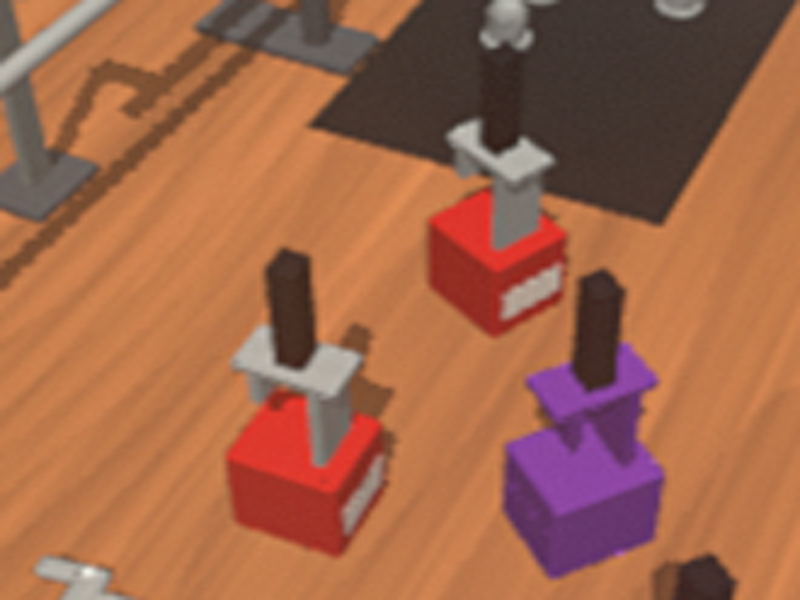

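The crop confirms two red carriers at crop (305,430) and (500,240), matching the text. The purple one at (585,430) is a look-alike. The prongs of both red carriers point to +x, with their backs toward the robot. Now I go above the tray.

Request:
servo_tool(motion=[[[23.8,20.2,-5],[0,0,80.5],8.5],[[23.8,20.2,-5],[0,0,80.5],8.5],[[23.8,20.2,-5],[0,0,80.5],8.5],[[23.8,20.2,-5],[0,0,80.5],8.5],[[23.8,20.2,-5],[0,0,80.5],8.5],[[23.8,20.2,-5],[0,0,80.5],8.5],[[23.8,20.2,-5],[0,0,80.5],8.5],[[23.8,20.2,-5],[0,0,80.5],8.5],[[23.8,20.2,-5],[0,0,80.5],8.5],[[23.8,20.2,-5],[0,0,80.5],8.5],[[23.8,20.2,-5],[0,0,80.5],8.5],[[23.8,20.2,-5],[0,0,80.5],8.5]])

```text
time_s: 1.1
eef_pos: [0.4298, -0.3132, 0.3542]
orientation: [0.448, 0.547, -0.448, 0.547]
contact_force: [-0.4, -0.1, -0.8]
finger_gap: 0.0851
```

```bash
cat >> h.py <<'E'
def pose(s=None):
    s=s or r.state(); T=np.eye(4); T[:3,:3]=R.from_quat(s["orientation"]).as_matrix(); T[:3,3]=s["eef_pos"]; return T
def wrist(name=None):
    T=pose(); c=r.capture("wrist"); h,w=c["range_z"].shape
    u,v=np.meshgrid(np.arange(w),np.arange(h)); a=(u-c["cx"])/c["fx"]; b=(v-c["cy"])/c["fy"]; th=np.hypot(a,b)+1e-9
    z=c["range_z"]; k=np.tan(np.minimum(th,1.5))/th
    P=np.stack([a*k*z,b*k*z,z,np.ones_like(z)],-1)@(T@np.array(c["tool_from_camera"])).T
    if name: cv2.imwrite("pics/%s.png"%name,c["color"])
    return c,P[...,:3]
def yaw(T=None):
    T=pose() if T is None else T; return np.degrees(np.arctan2(T[1,1],T[0,1]))
def rep(P,m,tag="",mn=8):
    k,l,st,ce=cv2.connectedComponentsWithStats(m.astype(np.uint8))
    for i in range(1,k):
        if st[i,4]>=mn:
            p=P[l==i]; rc=cv2.minAreaRect(p[:,:2].astype(np.float32)*1000)
            print(tag,"px",np.round(ce[i]).astype(int),st[i,4],"z",np.round(np.percentile(p[:,2],[2,50,98]),3),"rect",np.round(rc[0],1),np.round(rc[1],1),round(rc[2],1))
E
python3 - <<'E'
from h import *
c,P=wrist("w1");s=r.state();T=pose();print(s["eef_pos"],yaw(),T[:3,0],s["joints"]);np.savez("pics/w1.npz",P=P,im=c["color"],z=c["range_z"])
print(np.round(c["tool_from_camera"],3),c["fx"])
hsv=cv2.cvtColor(c["color"],cv2.COLOR_BGR2HSV).astype(int)
X,Y,Z=P[...,0],P[...,1],P[...,2]; ok=(c["range_z"]>0)&(abs(Y+.3)<.4)&(X>.2)
rep(P,ok&(hsv[...,2]<70)&(Z>.05)&(Z<.1),"ridge")
rep(P,ok&(Z>.055)&(Z<.066)&(hsv[...,1]<90)&(Y<-.2),"guides",60)
rep(P,ok&(Z>.02)&(Z<.045)&(abs(Y+.05)<.11),"nut",20)
E
```

```text
[ 0.42970663 -0.3133187   0.35422725] 11.19543241978747 [-7.01566539e-04  5.50158853e-04 -9.99999603e-01] [-6.30026713e-01  3.06103302e-02  1.92883169e-02  1.56036532e+00
  3.11954372e-05  7.45372640e-01]
[[-0.    -0.312  0.95   0.032]
 [ 1.    -0.001 -0.    -0.001]
 [ 0.001  0.95   0.312 -0.081]
 [ 0.     0.     0.     1.   ]] 325.19226210127806
ridge px [279 214] 947 z [0.063 0.085 0.087] rect [ 431.  -319.6] [12.  53.8] 10.6
guides px [337 126] 1888 z [0.057 0.059 0.061] rect [ 478.7 -235.4] [279.9   5.7] 10.6
guides px [279 204] 20691 z [0.055 0.056 0.059] rect [ 436.3 -321.1] [165.4 144.3] 10.5
guides px [433 277] 435 z [0.055 0.059 0.06 ] rect [ 599.  -360.2] [90.8  6.5] 10.0
nut px [485  49] 2932 z [0.022 0.044 0.045] rect [ 603.9 -119.7] [70.9 52.9] 82.9
nut px [539  56] 686 z [0.02  0.032 0.045] rect [683.5 -92.9] [28.  59.2] 25.7
```

View pics/w1.png

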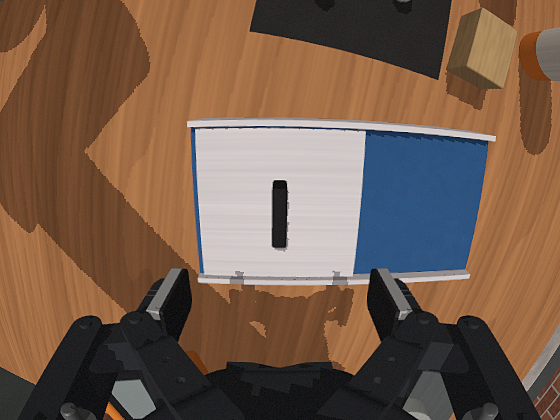

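The wrist view shows the cover nearly shut with its ridge at (280,215). It sits about 8 mm open at world (431,−319), yaw 10.6°. I grasp the ridge.

Request:
servo_tool(motion=[[[0.1,-0.5,-4],[0,0,-0.6],5],[[0.1,-0.5,-8],[0,0,-0.6],5],[[0.1,-0.5,-10.5],[0,0,-0.6],4],[[0.1,-0.5,-11.7],[0,0,-0.6],3],[[0.1,-0.5,-11.7],[0,0,-0.6],0.5],[[0.1,-0.5,-11.7],[0,0,-0.6],0.5],[[0.1,-0.5,-11.7],[0,0,-0.6],0.5],[[0.1,-0.5,-11.7],[0,0,-0.6],0.5],[[0.1,-0.5,-11.7],[0,0,-0.6],0.5],[[0.1,-0.5,-11.7],[0,0,-0.6],0.5]], grip_force=40)

```text
time_s: 1.98
eef_pos: [0.4307, -0.3186, 0.2385]
orientation: [0.453, 0.543, -0.453, 0.543]
contact_force: [-1.7, 1.9, -4.0]
finger_gap: 0.0109
```

Request:
servo_tool(motion=[[[2,0.37,0],[0,0,0],0.5],[[4,0.75,0],[0,0,0],0.5],[[6,1.12,0],[0,0,0],0.5],[[8,1.5,0],[0,0,0],0.5],[[10,1.87,0],[0,0,0],0.5],[[12,2.25,0],[0,0,0],0.5],[[12.3,2.3,0],[0,0,0],0.5],[[12.3,2.3,0],[0,0,0],0.5]])

```text
time_s: 2.65
eef_pos: [0.5547, -0.2952, 0.2385]
orientation: [0.453, 0.543, -0.452, 0.544]
contact_force: [0.7, 2.3, -0.9]
finger_gap: 0.0112
```

Request:
servo_tool(motion=[[[0,0,0],[0,0,0],4],[[0,0,0],[0,0,0],4],[[0,0,3],[0,0,0],5],[[0,0,7],[0,0,0],6],[[-2,4,11],[0,0,0],6],[[-4,8,12],[0,0,0],6],[[-6,11,12],[0,0,0],6],[[-7.5,15,12],[0,0,0],6],[[-8.5,18.5,12],[0,0,0],6],[[-8.5,18.5,12],[0,0,0],6],[[-8.5,18.5,12],[0,0,0],6]])

```text
time_s: 3.57
eef_pos: [0.4671, -0.1089, 0.359]
orientation: [0.453, 0.542, -0.452, 0.544]
contact_force: [0.2, -0.2, -0.5]
finger_gap: 0.0601
```

Run:
```python
from h import *
c,P=wrist("w2");s=r.state();print(s["time_s"],s["eef_pos"],yaw())
hsv=cv2.cvtColor(c["color"],cv2.COLOR_BGR2HSV).astype(int)
X,Y,Z=P[...,0],P[...,1],P[...,2]; ok=(c["range_z"]>0.15)&(X>.2)
rep(P,ok&(Z>.012)&(Z<.045)&(Y>-.2)&(Y<.06)&(X<.6),"nut",20)
rep(P,ok&(Z>.030)&(Z<.045)&(Y>-.2)&(Y<.06)&(X<.6),"nuttop",20)
rep(P,ok&(hsv[...,2]<70)&(Z>.068)&(Z<.1)&(Y<-.2),"ridge")
```

```text
3.6167 [ 0.46783238 -0.11011358  0.35871821] 10.360501506445368
nut px [432  86] 223 z [0.013 0.029 0.045] rect [594.5  24.2] [ 6.6 15.9] 13.5
nut px [336 113] 449 z [0.015 0.033 0.036] rect [506.6 -25.3] [22.6 20.7] 33.9
nut px [328 169] 432 z [0.015 0.033 0.036] rect [510.  -80.4] [19.9 22.8] 58.5
nut px [243 175] 453 z [0.014 0.033 0.036] rect [ 430.8 -100.5] [21.1 22.3] 53.7
nut px [394 222] 2049 z [0.013 0.043 0.045] rect [ 590.8 -117.5] [70.4 25.8] 82.8
nuttop px [436  86] 106 z [0.031 0.038 0.045] rect [594.4  24.4] [ 6.6 14.9] 13.5
nuttop px [338 113] 316 z [0.031 0.034 0.036] rect [506.7 -25.4] [18. 18.] 46.0
nuttop px [329 171] 283 z [0.031 0.034 0.036] rect [509.6 -80.2] [17.2 17. ] 13.3
nuttop px [242 177] 308 z [0.031 0.034 0.036] rect [ 431.3 -100.9] [17.9 18.4] 9.9
nuttop px [397 225] 1551 z [0.031 0.044 0.045] rect [ 588.1 -117.4] [71.  25.1] 88.3
ridge px [326 359] 43 z [0.069 0.071 0.075] rect [ 548.4 -271.2] [11.7  4.5] 28.7
```

View pics/w2.png

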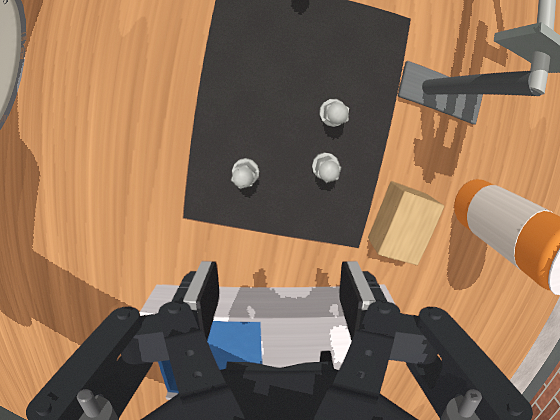

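Three nuts at (335,113), (327,169) and (244,175). Their heights check at 36 mm. I take the nearest first, nut at (431,−100).

Request:
servo_tool(motion=[[[-2,0.5,-4],[0,0,0],5],[[-3.7,0.95,-8],[0,0,0],5],[[-3.7,0.95,-12],[0,0,0],5],[[-3.7,0.95,-15.5],[0,0,0],5],[[-3.7,0.95,-17.7],[0,0,0],5],[[-3.7,0.95,-17.7],[0,0,0],4],[[-3.7,0.95,-17.7],[0,0,0],1],[[-3.7,0.95,-17.7],[0,0,0],1],[[-3.7,0.95,-17.7],[0,0,0],1],[[-3.7,0.95,-17.7],[0,0,0],1],[[-3.7,0.95,-17.7],[0,0,0],1]], grip_force=40)

```text
time_s: 4.53
eef_pos: [0.4322, -0.1013, 0.1821]
orientation: [0.454, 0.542, -0.453, 0.544]
contact_force: [0.2, -0.8, 5.9]
finger_gap: 0.02
```

Request:
servo_tool(motion=[[[0,0,4],[0,0,0],1],[[0,0,8],[0,0,0],1],[[0,-3.5,10],[0,0,0],1],[[0,-7.5,10],[0,0,0],1],[[-0.1,-11.5,10],[0,0,0],1],[[-0.2,-15.5,10],[0,0,0],1],[[-0.3,-19.5,10],[0,0,0],1],[[-0.3,-23.5,10],[0,0,0],1],[[-0.3,-25.2,9],[0,0,0],1],[[-0.3,-25.2,5],[0,0,0],1],[[-0.3,-25.2,1.5],[0,0,0],1],[[-0.3,-25.2,0.8],[0,0,0],1]])

```text
time_s: 5.53
eef_pos: [0.4278, -0.3533, 0.186]
orientation: [0.453, 0.543, -0.454, 0.542]
contact_force: [-13.7, 5.4, 32.6]
finger_gap: 0.0201
```

Request:
servo_tool(motion=[[[0,0,0],[0,0,0],1],[[0,0,0],[0,0,0],4],[[0,0,0],[0,0,0],4],[[0,0,4],[0,0,0],5],[[0,0,8],[0,0,0],5],[[1,4,12],[0,0,0],5],[[2.5,8,16],[0,0,0],5],[[4,12,17],[0,0,0],5],[[5.5,16,17],[0,0,0],5],[[6.5,20,17],[0,0,0],5],[[7,22,17],[0,0,0],5],[[7,22,17],[0,0,0],5]])

```text
time_s: 6.53
eef_pos: [0.4995, -0.1285, 0.3605]
orientation: [0.453, 0.543, -0.451, 0.544]
contact_force: [0.1, -0.4, 0.0]
finger_gap: 0.0497
```

```bash
cat > nuts.py <<'E'
from h import *
c,P=wrist("wn");s=r.state();print(s["time_s"],s["eef_pos"],yaw(),s["finger_gap"])
X,Y,Z=P[...,0],P[...,1],P[...,2]; ok=(c["range_z"]>0.15)&(X>.2)
rep(P,ok&(Z>.030)&(Z<.045)&(Y>-.42)&(Y<.15)&(X<.6),"nuttop",60)
E
python3 nuts.py
```

```text
6.5833 [ 0.49942451 -0.12910222  0.36016708] 10.558363054610203 0.05014877545409907
nuttop px [409  59] 92 z [0.03  0.038 0.045] rect [594.5  22.9] [ 5.1 14.4] 24.9
nuttop px [307  85] 331 z [0.031 0.034 0.036] rect [506.1 -25.7] [18.9 17.5] 11.3
nuttop px [300 144] 333 z [0.031 0.034 0.036] rect [510.  -79.8] [17.5 18.7] 10.9
nuttop px [372 201] 1639 z [0.032 0.044 0.045] rect [ 590.4 -117.4] [69.5 25. ] 84.6
nuttop px [155 282] 503 z [0.03  0.038 0.044] rect [ 382.8 -250.7] [85.6  2.8] 10.6
nuttop px [278 286] 710 z [0.03  0.038 0.045] rect [ 518.  -225.5] [104.7   2.7] 10.7
nuttop px [129 301] 70 z [0.03  0.038 0.044] rect [ 350.5 -284.5] [ 1.9 21.1] 9.4
nuttop px [170 371] 163 z [0.03  0.038 0.045] rect [ 402.1 -389.7] [30.9  4.5] 12.5
```

Request:
servo_tool(motion=[[[0.5,2.5,-3],[0,0,0],5],[[1.05,4.9,-6],[0,0,0],5],[[1.05,4.9,-10],[0,0,0],5],[[1.05,4.9,-14],[0,0,0],5],[[1.05,4.9,-17],[0,0,0],5],[[1.05,4.9,-17.8],[0,0,0],4],[[1.05,4.9,-17.8],[0,0,0],1],[[1.05,4.9,-17.8],[0,0,0],1],[[1.05,4.9,-17.8],[0,0,0],1],[[1.05,4.9,-17.8],[0,0,0],1],[[1.05,4.9,-17.8],[0,0,0],1]])

```text
time_s: 7.5
eef_pos: [0.5097, -0.0843, 0.1825]
orientation: [0.454, 0.542, -0.453, 0.544]
contact_force: [-0.4, -0.8, -0.8]
finger_gap: 0.0203
```

Request:
servo_tool(motion=[[[0,0,4],[0,0,0],1],[[0,0,8],[0,0,0],1],[[-1.5,-3.5,10],[0,0,0],1],[[-3,-7,10],[0,0,0],1],[[-4.5,-10.5,10],[0,0,0],1],[[-6,-14,10],[0,0,0],1],[[-7.5,-17.5,10],[0,0,0],1],[[-8.5,-21,10],[0,0,0],1],[[-8.7,-23.5,9],[0,0,0],1],[[-8.7,-23.5,5],[0,0,0],1],[[-8.7,-23.5,2],[0,0,0],1],[[-8.7,-23.5,1],[0,0,0],1]])

```text
time_s: 8.5
eef_pos: [0.4208, -0.3189, 0.1871]
orientation: [0.453, 0.544, -0.454, 0.541]
contact_force: [-0.9, 0.1, -1.4]
finger_gap: 0.0196
```

Request:
servo_tool(motion=[[[0,0,0],[0,0,0],1],[[0,0,0],[0,0,0],4],[[0,0,0],[0,0,0],4],[[0,0,4],[0,0,0],5],[[0,0,8],[0,0,0],5],[[1,4,12],[0,0,0],5],[[2.5,8,16],[0,0,0],5],[[4,12,17],[0,0,0],5],[[5.5,16,17],[0,0,0],5],[[6.5,20,17],[0,0,0],5],[[7,22,17],[0,0,0],5],[[7,22,17],[0,0,0],5]])

```text
time_s: 9.5
eef_pos: [0.4929, -0.0944, 0.3636]
orientation: [0.453, 0.543, -0.451, 0.545]
contact_force: [-1.1, 0.1, 0.5]
finger_gap: 0.0497
```

```bash
python3 nuts.py
```

```text
9.55 [ 0.49289861 -0.09500956  0.36322571] 10.57374808583849 0.05025439682052602
nuttop px [407  93] 97 z [0.03  0.038 0.045] rect [594.5  24.2] [ 6.2 15.4] 17.9
nuttop px [306 123] 317 z [0.031 0.034 0.036] rect [506.3 -25.3] [18.3 17.7] 72.0
nuttop px [368 232] 1532 z [0.031 0.044 0.045] rect [ 590.5 -117.3] [70.7 24.6] 84.4
nuttop px [152 305] 256 z [0.03  0.036 0.045] rect [ 369.9 -253. ] [60.5  2.7] 10.3
nuttop px [279 310] 819 z [0.03  0.038 0.045] rect [ 518.  -225.7] [117.    3.8] 10.5
nuttop px [167 385] 246 z [0.031 0.038 0.045] rect [ 390.9 -391.4] [11.1 44.5] 88.4
```

Request:
servo_tool(motion=[[[0.5,3.5,-3],[0,0,0],5],[[1.3,7.2,-6],[0,0,0],5],[[1.3,7.2,-10],[0,0,0],5],[[1.3,7.2,-14],[0,0,0],5],[[1.3,7.2,-17],[0,0,0],5],[[1.3,7.2,-18],[0,0,0],4],[[1.3,7.2,-18],[0,0,0],1],[[1.3,7.2,-18],[0,0,0],1],[[1.3,7.2,-18],[0,0,0],1],[[1.3,7.2,-18],[0,0,0],1],[[1.3,7.2,-18],[0,0,0],1]])

```text
time_s: 10.47
eef_pos: [0.5058, -0.0273, 0.1827]
orientation: [0.454, 0.542, -0.453, 0.544]
contact_force: [-0.3, 0.3, -1.0]
finger_gap: 0.0198
```

Request:
servo_tool(motion=[[[0,0,4],[0,0,0],1],[[0,0,8],[0,0,0],1],[[-1.5,-4,10],[0,0,0],1],[[-3,-8,10],[0,0,0],1],[[-4.5,-12,10],[0,0,0],1],[[-6,-16,10],[0,0,0],1],[[-7.5,-19.5,10],[0,0,0],1],[[-8.5,-23,10],[0,0,0],1],[[-8.9,-25.8,9],[0,0,0],1],[[-8.9,-25.8,5],[0,0,0],1],[[-8.9,-25.8,2],[0,0,0],1],[[-8.9,-25.8,1],[0,0,0],1]])

```text
time_s: 11.47
eef_pos: [0.4147, -0.2851, 0.1873]
orientation: [0.453, 0.544, -0.454, 0.541]
contact_force: [-0.5, 1.4, -1.0]
finger_gap: 0.0198
```

Request:
servo_tool(motion=[[[0,0,0],[0,0,0],1],[[0,0,0],[0,0,0],4],[[0,0,0],[0,0,0],4],[[0,0,4],[0,0,0],5],[[0,0,8],[0,0,0],5],[[2,-1,12],[0,0,0],5],[[4,-2,15],[0,0,0],5],[[6,-3,15],[0,0,0],5],[[6,-3,15],[0,0,0],5]])

```text
time_s: 12.22
eef_pos: [0.479, -0.316, 0.3446]
orientation: [0.453, 0.54, -0.453, 0.546]
contact_force: [0.8, -0.2, -0.8]
finger_gap: 0.0503
```

Run:
```python
from h import *
c,P=wrist("w3");s=r.state();print(s["time_s"],s["eef_pos"],yaw())
hsv=cv2.cvtColor(c["color"],cv2.COLOR_BGR2HSV).astype(int)
W=np.array([.4232,-.3196]);a=np.radians(10.6);u=np.array([np.cos(a),np.sin(a)]);v=np.array([-u[1],u[0]])
d=P[...,:2]-W; A=d@u;B=d@v;Z=P[...,2];ok=c["range_z"]>.1
Q=np.stack([A,B,Z],-1)
rep(Q,ok&(abs(A)<.064)&(abs(B)<.064)&(Z>.02)&(Z<.05),"nut in well frame",20)
rep(Q,ok&(hsv[...,2]<70)&(Z>.06)&(Z<.1),"ridge",60)
rep(Q,ok&(abs(A)<.12)&(abs(B)<.09)&(Z>.055)&(Z<.062),"guide",60)
```

```text
12.2667 [ 0.47757359 -0.31530553  0.34288539] 10.344034650647943
nut in well frame px [213 147] 509 z [0.023 0.038 0.041] rect [-1.6 37.4] [23.1 20.7] 24.0
nut in well frame px [215 182] 488 z [0.021 0.038 0.041] rect [-1.4  5.2] [22.7 20.4] 76.8
nut in well frame px [217 221] 487 z [0.021 0.037 0.041] rect [ -1.6 -32.7] [23.2 21. ] 16.4
ridge px [375 201] 1421 z [0.062 0.085 0.087] rect [132.5   0.6] [12.3 49.9] 0.1
guide px [243 108] 1463 z [0.058 0.059 0.061] rect [25.2 72.5] [  5.6 189.3] 89.7
guide px [320 187] 9061 z [0.055 0.056 0.057] rect [91.2  0.1] [ 57.6 135.6] 0.0
guide px [171 272] 338 z [0.055 0.059 0.06 ] rect [-43.5 -72.3] [ 6.8 53.3] 89.0
guide px [278 273] 741 z [0.055 0.059 0.06 ] rect [ 55.9 -72.4] [ 6.9 91.6] 89.7
```

View pics/w3.png

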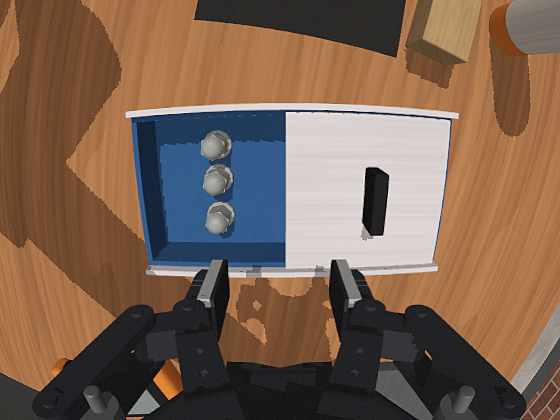

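Run:
```python
from h import *
for n in("top","side"):
    c=r.capture(n);P=cloud(c);X,Y,Z=P[...,0],P[...,1],P[...,2]
    hsv=cv2.cvtColor(c["color"],cv2.COLOR_BGR2HSV)
    m=(c["range_z"]>0)&(X>-.3)&(X<.8)&(Y>-.75)&(Y<.55)&(Z>.02)&(Z<.045)&(hsv[...,1]<90)
    rep(P,m,n,8)
    if n=="top":cv2.imwrite("pics/top1.png",c["color"])
```

```text
top px [478 130] 746 z [0.02  0.022 0.028] rect [ 743.4 -636.6] [111.9 227.7] 8.5
top px [306 142] 10 z [0.021 0.037 0.044] rect [687.9 -62. ] [33.3  5.9] 21.3
top px [511 163] 29 z [0.02  0.023 0.026] rect [ 647.  -741.5] [16.6 36.9] 89.1
top px [173 162] 13 z [0.023 0.032 0.044] rect [608. 368.] [ 5.1 13.8] 50.3
top px [359 208] 163 z [0.021 0.034 0.044] rect [ 475.7 -235.5] [278.2   2.8] 10.5
top px [395 225] 41 z [0.024 0.038 0.044] rect [ 425.2 -353.4] [20.9 19.3] 22.9
top px [374 228] 38 z [0.025 0.039 0.044] rect [ 413.  -284.1] [19.5 18.7] 1.9
top px [383 227] 40 z [0.024 0.038 0.044] rect [ 418.8 -316.1] [20.2 16.9] 89.7
top px [489 269] 1771 z [0.024 0.032 0.038] rect [ 295.  -657.4] [159.1 116.2] 28.5
top px [293 339] 146 z [0.02  0.029 0.044] rect [ 56.1 -38.7] [117.6  30.7] 58.9
side px [280 111] 8 z [0.02  0.021 0.023] rect [ 797.5 -638.9] [10.1 53.3] 15.3
side px [304 119] 262 z [0.02  0.028 0.044] rect [ 684.9 -617.9] [130.4 186.9] 27.3
side px [333 112] 22 z [0.02  0.021 0.022] rect [ 590.7 -720.4] [32.3 65.1] 61.4
side px [281 115] 10 z [0.02  0.021 0.023] rect [ 78
[... 455 characters left out ...]
z [0.021 0.033 0.042] rect [ 426.2 -331.2] [ 22.6 108.9] 10.6
side px [321 179] 621 z [0.02  0.033 0.045] rect [ 479.6 -231.8] [277.8  11. ] 10.5
side px [234 190] 27 z [0.035 0.04  0.045] rect [682.2 -62.1] [29.6  5.8] 41.6
side px [244 219] 40 z [0.021 0.033 0.045] rect [597.5  32.3] [14.2  8.4] 36.0
side px [186 253] 46 z [0.021 0.032 0.045] rect [664.5 200.7] [17.1  7.2] 69.8
side px [289 287] 59 z [0.021 0.028 0.037] rect [401.7 187. ] [34.1  3. ] 65.7
side px [509 312] 408 z [0.02  0.032 0.044] rect [-50.7  49.1] [124.8  26.8] 43.5
side px [156 320] 65 z [0.021 0.033 0.044] rect [610.6 380.7] [15.5  8.4] 48.8
side px [254 337] 38 z [0.021 0.029 0.038] rect [414.5 331.1] [ 1.3 32.8] 1.8
```

View pics/top1.png

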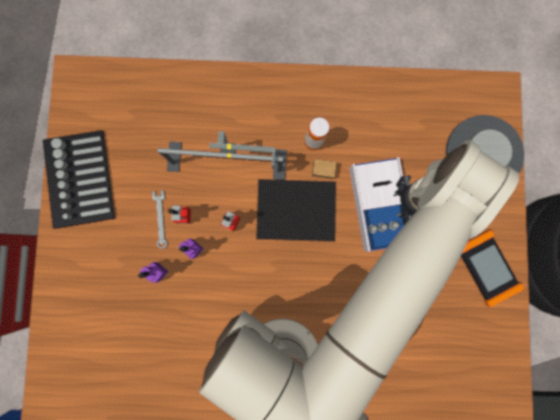

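Request:
servo_tool(motion=[[[4,1,-3],[0,0,0.3],5],[[7.6,2.1,-5],[0,0,0.3],5],[[7.6,2.1,-8],[0,0,0.3],5],[[7.6,2.1,-10.5],[0,0,0.3],3.5],[[7.6,2.1,-10.5],[0,0,0.3],1],[[7.6,2.1,-10.5],[0,0,0.3],0.5],[[7.6,2.1,-10.5],[0,0,0.3],0.5],[[7.6,2.1,-10.5],[0,0,0.3],0.5],[[7.6,2.1,-10.5],[0,0,0.3],0.5],[[7.6,2.1,-10.5],[0,0,0.3],0.5]])

```text
time_s: 13.2
eef_pos: [0.5514, -0.2936, 0.2355]
orientation: [0.452, 0.545, -0.452, 0.543]
contact_force: [-2.9, 4.8, -7.9]
finger_gap: 0.0115
```

No other nuts anywhere: the mat is empty and the three nuts are in the tray. I shut the cover.

Request:
servo_tool(motion=[[[-2,-0.37,0],[0,0,0],0.5],[[-4,-0.75,0],[0,0,0],0.5],[[-6,-1.12,0],[0,0,0],0.5],[[-8,-1.5,0],[0,0,0],0.5],[[-10,-1.87,0],[0,0,0],0.5],[[-12,-2.25,0],[0,0,0],0.5],[[-12.7,-2.38,0],[0,0,0],0.5],[[-13.1,-2.45,0],[0,0,0],0.5],[[-13.1,-2.45,0],[0,0,0],0.5]])

```text
time_s: 13.95
eef_pos: [0.4223, -0.3179, 0.2355]
orientation: [0.454, 0.543, -0.449, 0.545]
contact_force: [17.9, 9.2, -16.9]
finger_gap: 0.0107
```

Request:
servo_tool(motion=[[[0,0,0],[0,0,0],4],[[0,0,0],[0,0,0],4],[[0,0,0],[0,0,0],4],[[0,0,4],[0,0,0],5],[[0,0,8],[0,0,0],6],[[0,0,12],[0,0,0],7],[[0,0,12],[0,0,0],8]])

```text
time_s: 14.53
eef_pos: [0.4214, -0.3191, 0.3649]
orientation: [0.452, 0.54, -0.452, 0.548]
contact_force: [1.2, -0.6, 1.4]
finger_gap: 0.0794
```

Run:
```python
from h import *
c,P=wrist("w4");s=r.state();print(s["time_s"],s["eef_pos"],yaw(),s["contact_force"])
hsv=cv2.cvtColor(c["color"],cv2.COLOR_BGR2HSV).astype(int)
W=np.array([.4232,-.3196]);a=np.radians(10.6);u=np.array([np.cos(a),np.sin(a)]);v=np.array([-u[1],u[0]])
d=P[...,:2]-W; A=d@u;B=d@v;Z=P[...,2];ok=c["range_z"]>.1;Q=np.stack([A,B,Z],-1)
rep(Q,ok&(hsv[...,2]<70)&(Z>.06)&(Z<.1),"ridge",60)
rep(Q,ok&(abs(B)<.067)&(Z>.054)&(Z<.0625)&(hsv[...,1]<60),"cover",60)
rep(Q,ok&(abs(B-.0725)<.01)&(Z>.054)&(Z<.0625),"guide",60)
```

```text
14.5833 [ 0.42148748 -0.31912102  0.36133378] 10.5617455558237 [ 0.25824896  0.33659644 -0.37512975]
ridge px [279 202] 893 z [0.068 0.085 0.087] rect [0.5 0.2] [50.3 10.8] 89.8
cover px [279 189] 21120 z [0.054 0.056 0.057] rect [0.2 0. ] [142.6 134. ] 0.0
guide px [346 117] 1733 z [0.056 0.059 0.061] rect [70.7 72.7] [  5.4 279.7] 89.9
guide px [280 122] 1067 z [0.054 0.056 0.057] rect [ 0.1 65.5] [142.3   5.9] 0.0
```

Cover is shut to within 0.5 mm. Next, the carriers: I go up and look over them.

Request:
servo_tool(motion=[[[0,3,3],[0,0,-2],8.5],[[0,7,6],[0,0,-4],8.5],[[0,11,8],[0,0,-8],8.5],[[0,15,8],[0,0,-8],8.5],[[0,19,8],[0,0,-8],8.5],[[0,23,8],[0,0,-8],8.5],[[0,27,8],[0,0,-8],8.5],[[0,31,8],[0,0,-8],8.5],[[0,35,8],[0,0,-8],8.5],[[0.5,39,8],[0,0,-8],8.5],[[1,43,8],[0,0,-8],8.5],[[1.4,47,8],[0,0,-8],8.5]])

```text
time_s: 15.58
eef_pos: [0.4347, 0.1534, 0.4357]
orientation: [0.489, 0.511, -0.488, 0.511]
contact_force: [0.5, -0.1, -0.7]
finger_gap: 0.0851
```

Request:
servo_tool(motion=[[[0,4,0],[0,0,0],8.5],[[0,8,0],[0,0,0],8.5],[[0,11,0],[0,0,0],8.5],[[0,11,0],[0,0,0],8.5],[[0,11,0],[0,0,0],8.5]])

```text
time_s: 16.0
eef_pos: [0.435, 0.2628, 0.4349]
orientation: [0.487, 0.512, -0.488, 0.512]
contact_force: [-0.2, -0.5, -0.1]
finger_gap: 0.0847
```

```bash
cat > car.py <<'E'
from h import *
import sys
c,P=wrist(sys.argv[1]);s=r.state();print(s["time_s"],s["eef_pos"],yaw(),s["contact_force"],s["joints"])
hsv=cv2.cvtColor(c["color"],cv2.COLOR_BGR2HSV).astype(int)
X,Y,Z=P[...,0],P[...,1],P[...,2];ok=(c["range_z"]>.12)&(Y>.03)&(Y<.5)&(X>.3)
rep(P,ok&(hsv[...,2]<75)&(Z>.13)&(Z<.3),"tab",30)
rep(P,ok&(hsv[...,2]<75)&(Z>.18)&(Z<.195),"tabtop",15)
rep(P,ok&(hsv[...,1]<70)&(Z>.113)&(Z<.126)&(X<.53),"plate",60)
m=ok&(hsv[...,1]<70)&(Z>.168)&(Z<.182)&(abs(X-.608)<.03)
p=P[m];
if len(p)>50:
    k=np.polyfit(p[:,1],p[:,0],1);print("rail",len(p),k,"x@.2/.288",np.polyval(k,[.2,.288]),np.percentile(p[:,2],[50,98]),p[:,1].min(),p[:,1].max())
rep(P,ok&(hsv[...,0]>20)&(hsv[...,0]<33)&(hsv[...,1]>120)&(Z>.165)&(Z<.182)&(X>.55),"mark",6)
rep(P,ok&(hsv[...,1]<70)&(Z>.188)&(Z<.2)&(X>.55),"strip",60)
rep(P,ok&((hsv[...,0]<6)|(hsv[...,0]>174))&(hsv[...,1]>170)&(Z>.03),"red",60)
E
python3 car.py w5
```

```text
16.05 [0.43504794 0.26165246 0.43526019] 2.647878844265023 [-0.05341054  0.21785201  0.75640237] [ 5.41582129e-01 -4.30360345e-04  1.45310235e-01  1.71734463e+00
 -4.96608488e-04  2.06616426e+00]
tab px [483  94] 385 z [0.131 0.15  0.168] rect [608.2 374.3] [ 7.1 15. ] 9.7
tab px [290 123] 361 z [0.149 0.186 0.188] rect [438.6 331.9] [11.3 13.3] 2.7
tab px [154 166] 775 z [0.132 0.174 0.187] rect [334.4 295.5] [12.4 14.1] 51.4
tab px [181 299] 878 z [0.275 0.289 0.299] rect [391.2 261. ] [ 2.7 23.1] 4.5
tab px [377 299] 894 z [0.275 0.289 0.3  ] rect [476.7 264.9] [23.4  2.2] 89.6
tab px [263 302] 772 z [0.132 0.171 0.187] rect [423.8 177.6] [15.1 12.6] 62.5
tab px [153 290] 165 z [0.282 0.291 0.3  ] rect [379.9 267.2] [1.9 4.8] 89.2
tab px [405 290] 178 z [0.281 0.291 0.3  ] rect [486.  273.2] [2.3 8.3] 63.2
tab px [429 391] 118 z [0.153 0.172 0.193] rect [615.3  59.4] [11.2 29.1] 24.1
tabtop px [290 124] 339 z [0.185 0.186 0.188] rect [438.6 331.7] [11.3 12.8] 3.1
tabtop px [144 171] 324 z [0.181 0.186 0.188] rect [334.3 295.4] [12.2 14. ] 53.8
tabtop px [485 284] 17 z [0.189 0.192
[... 272 characters left out ...]
23.8] 1.5
plate px [264 275] 782 z [0.116 0.12  0.123] rect [423.7 177.6] [24.9 43.7] 64.1
rail 3148 [0.02060786 0.60164572] x@.2/.288 [0.60576729 0.60758078] [0.17397921 0.17788631] 0.04819173705974811 0.3829494311043802
mark px [450 308] 108 z [0.168 0.174 0.177] rect [604.3 175.8] [10.2 11.1] 88.9
strip px [495 292] 1120 z [0.19  0.194 0.195] rect [643.9 204. ] [51.  51.2] 88.0
strip px [429 400] 446 z [0.189 0.194 0.195] rect [611.7  58.8] [54.2 39. ] 48.9
red px [287 101] 402 z [0.057 0.059 0.061] rect [438.1 348.7] [49.5  9.3] 0.7
red px [286 135] 166 z [0.056 0.059 0.06 ] rect [439.1 317.3] [48.8 15. ] 1.5
red px [269 244] 1346 z [0.033 0.059 0.061] rect [424.2 178.7] [42.3 50.1] 66.1
```

View pics/w5.png

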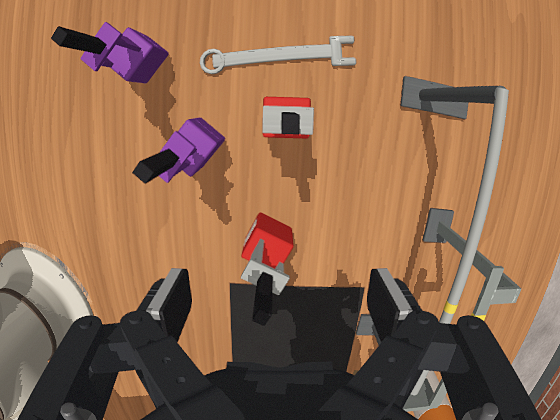

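Wrist view (560×420): red carrier tabs at (290,124) and (262,315), purple look-alikes at (75,38) and (155,168), rail on the right. I grasp carrier 2 at (439,332), yaw 2°.

Request:
servo_tool(motion=[[[0.35,3.5,-1],[0,0,-0.6],6],[[0.35,7.1,-3],[0,0,-0.6],5],[[0.35,7.1,-6],[0,0,-0.6],5],[[0.35,7.1,-9],[0,0,-0.6],5],[[0.35,7.1,-11.4],[0,0,-0.6],4],[[0.35,7.1,-11.4],[0,0,-0.6],3],[[0.35,7.1,-11.4],[0,0,-0.6],0.5],[[0.35,7.1,-11.4],[0,0,-0.6],0.5],[[0.35,7.1,-11.4],[0,0,-0.6],0.5],[[0.35,7.1,-11.4],[0,0,-0.6],0.5],[[0.35,7.1,-11.4],[0,0,-0.6],0.5],[[0.35,7.1,-11.4],[0,0,-0.6],0.5]], grip_force=60)

```text
time_s: 17.05
eef_pos: [0.4389, 0.3325, 0.3232]
orientation: [0.492, 0.508, -0.49, 0.509]
contact_force: [1.3, -1.2, 5.1]
finger_gap: 0.0112
```

Request:
servo_tool(motion=[[[0,0,3],[0,0,0],0.5],[[0,0,6],[0,0,0],0.5],[[0,0,9.2],[0,0,0],0.5],[[2.5,-1,9.2],[0,0,-2],0.5],[[5,-2,9.2],[0,0,-4],0.5],[[7.5,-3,9.2],[0,0,-4],0.5],[[9.5,-4,9.2],[0,0,-4],0.5],[[9.6,-4.3,9.2],[0,0,-4],0.5],[[9.6,-4.3,9.2],[0,0,-4],0.5],[[9.6,-4.3,9.2],[0,0,-4],0.5]])

```text
time_s: 17.88
eef_pos: [0.5344, 0.2895, 0.4134]
orientation: [-0.509, -0.491, 0.509, -0.491]
contact_force: [-1.5, 0.7, -3.7]
finger_gap: 0.0113
```

```bash
cat > rail.py <<'E'
from h import *
import sys
c,P=wrist(sys.argv[1]);s=r.state();print(s["time_s"],s["eef_pos"],yaw(),s["contact_force"],s["finger_gap"])
hsv=cv2.cvtColor(c["color"],cv2.COLOR_BGR2HSV).astype(int)
X,Y,Z=P[...,0],P[...,1],P[...,2];ok=(c["range_z"]>.05)&(X>.3)
m=ok&(hsv[...,1]<70)&(Z>.172)&(Z<.182)&(abs(X-.607)<.025)&(Y>.05)&(Y<.375)
p=P[m]
for lo in np.arange(.05,.38,.03):
    q=p[(p[:,1]>=lo)&(p[:,1]<lo+.03)]
    if len(q)>10: print(round(lo+.015,3),len(q),np.round([q[:,0].min(),q[:,0].max(),np.percentile(q[:,2],95)],4))
rep(P,ok&((hsv[...,0]<6)|(hsv[...,0]>174))&(hsv[...,1]>170)&(Z>.02),"red",60)
rep(P,ok&(hsv[...,2]<75)&(Z>.22)&(Z<.275)&(Y>0),"tab",20)
E
python3 rail.py w6
```

```text
17.9333 [0.53405754 0.28972889 0.41370066] -2.00085797088234 [-0.26178    -0.03194271 -3.1319231 ] 0.01144776071506544
0.125 32 [0.5985 0.6088 0.1757]
0.215 117 [0.6019 0.6127 0.1756]
0.245 427 [0.6019 0.6138 0.1758]
0.275 488 [0.6036 0.6147 0.1757]
0.305 572 [0.6045 0.6165 0.1758]
0.335 619 [0.6057 0.6178 0.1759]
0.365 552 [0.6069 0.6189 0.176 ]
red px [280 198] 3047 z [0.101 0.149 0.151] rect [533.9 295.6] [32.8 49.1] 87.0
red px [194 273] 1659 z [0.022 0.058 0.06 ] rect [424.2 177.9] [45.2 49.4] 64.7
tab px [279 275] 1715 z [0.222 0.256 0.274] rect [533.9 298.2] [ 6.4 14.3] 88.1
tab px [242 282] 367 z [0.247 0.26  0.271] rect [517.8 297.2] [6.2 2. ] 0.4
tab px [316 282] 385 z [0.247 0.26  0.271] rect [548.6 296.7] [3.8 8.4] 56.7
```

View pics/w6.png

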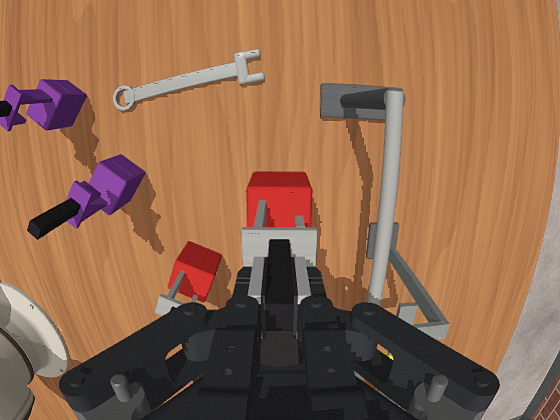

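Box and rail heights check: box top 150 mm, rail top 176 mm. I move level onto the rail, then lower.

Request:
servo_tool(motion=[[[2,0,0],[0,0,0],0.5],[[4,0,0],[0,0,0],0.5],[[6,0,0],[0,0,0],0.5],[[7.5,0,0],[0,0,0],0.5],[[7.55,0,0],[0,0,0],0.5],[[7.55,0,0],[0,0,0],0.5],[[7.55,0,-1],[0,0,0],0.5],[[7.55,0,-2],[0,0,0],0.5],[[7.55,0,-2.6],[0,0,0],0.5],[[7.55,0,-2.8],[0,0,0],0.5],[[7.55,0,-2.8],[0,0,0],0.5]])

```text
time_s: 18.85
eef_pos: [0.6093, 0.2897, 0.3857]
orientation: [-0.508, -0.491, 0.509, -0.491]
contact_force: [-0.5, -1.1, -3.1]
finger_gap: 0.0112
```

Request:
servo_tool(motion=[[[-0.08,-2,0],[0,0,0],0.5],[[-0.16,-4,0],[0,0,0],0.5],[[-0.24,-6,0],[0,0,0],0.5],[[-0.32,-8,0],[0,0,0],0.5],[[-0.4,-10,0],[0,0,0],0.5],[[-0.49,-12,0],[0,0,0],0.5],[[-0.57,-14,0],[0,0,0],0.5],[[-0.65,-16,0],[0,0,0],0.5],[[-0.73,-18,0],[0,0,0],0.5],[[-0.81,-20,0],[0,0,0],0.5],[[-0.85,-20.9,0],[0,0,0],0.5],[[-0.85,-20.9,0],[0,0,0],0.5]])

```text
time_s: 19.85
eef_pos: [0.6013, 0.079, 0.3867]
orientation: [0.509, 0.49, -0.509, 0.491]
contact_force: [0.4, -0.5, -3.2]
finger_gap: 0.0114
```

Request:
servo_tool(motion=[[[0,0,-0.15],[0,0,0],0.5],[[0,0,-0.25],[0,0,0],0.5],[[0,0,-0.25],[0,0,0],0.5],[[0,0,-0.25],[0,0,0],2],[[0,0,-0.25],[0,0,0],4],[[0,0,-0.25],[0,0,0],4],[[0,0,-0.25],[0,0,0],4.5],[[0,0,2],[0,0,0],5],[[0,0,5],[0,0,0],5],[[0,0,8],[0,0,0],5],[[0,0,10],[0,0,0],5],[[0,0,10],[0,0,0],5]])

```text
time_s: 20.85
eef_pos: [0.6011, 0.0805, 0.4904]
orientation: [0.51, 0.49, -0.507, 0.492]
contact_force: [0.5, 0.7, -0.8]
finger_gap: 0.0501
```

```bash
cat > hung.py <<'E'
from h import *
import sys
c,P=wrist(sys.argv[1]);s=r.state();print(s["time_s"],s["eef_pos"],yaw(),s["contact_force"],s["finger_gap"])
hsv=cv2.cvtColor(c["color"],cv2.COLOR_BGR2HSV).astype(int)
a=-.041;ex=np.array([np.cos(a),np.sin(a)]);ey=np.array([-ex[1],ex[0]]);M=np.array([.6058,.2])
def rf(P): d=P[...,:2]-M; return np.stack([d@ex,d@ey,P[...,2]-.17],-1)
def show(P,hsv,z,n):
    Q=rf(P);X,Y,Z=Q[...,0],Q[...,1],Q[...,2];ok=(z>.05)&(abs(X)<.06)&(abs(Y)<.2)
    rep(Q,ok&(hsv[...,2]<75)&(Z>.03)&(Z<.09),n+" tab(rail frame)",15)
    rep(Q,ok&((hsv[...,0]<6)|(hsv[...,0]>174))&(hsv[...,1]>150)&(Z<0),n+" red",20)
    rep(Q,ok&(hsv[...,0]>20)&(hsv[...,0]<33)&(hsv[...,1]>120)&(Z>-.02),n+" mark",6)
show(P,hsv,c["range_z"],"wrist")
for n in("side","top"):
    c=r.capture(n);show(cloud(c),cv2.cvtColor(c["color"],cv2.COLOR_BGR2HSV).astype(int),c["range_z"],n)
    if n=="side":cv2.imwrite("pics/%s_s.png"%sys.argv[1],c["color"])
E
python3 hung.py w7
```

```text
20.9 [0.60158799 0.08059429 0.48798309] -2.006761681291587 [ 0.11481479 -0.33914478 -0.5698826 ] 0.04990314803801192
wrist tab(rail frame) px [276 215] 564 z [0.032 0.076 0.078] rect [  -1.  -118.5] [11.4 14.4] 0.5
wrist red px [263 167] 371 z [-0.171 -0.051 -0.049] rect [ -19.1 -116.6] [41.3 25. ] 89.3
wrist red px [289 166] 199 z [-0.103 -0.05  -0.048] rect [  15.2 -107.6] [11.8 23.2] 0.6
wrist mark px [304  89] 221 z [0.023 0.025 0.026] rect [ 21.  -24.4] [14.5  9.9] 1.1
wrist mark px [279  90] 163 z [0.    0.004 0.007] rect [  1.1 -24.5] [12.2  9.1] 0.1
side tab(rail frame) px [229 168] 117 z [0.031 0.057 0.078] rect [  -1.2 -114.6] [ 9.7 14.5] 4.7
side red px [231 213] 539 z [-0.105 -0.063 -0.048] rect [   2.2 -130.2] [50.3 76.7] 1.1
side mark px [198 197] 25 z [0.022 0.025 0.027] rect [ 21.9 -25.3] [11.1 14.5] 82.9
side mark px [207 208] 17 z [0.    0.005 0.008] rect [ -0.2 -24.5] [ 7.8 10.4] 5.5
top mark px [228 146] 20 z [0.02  0.026 0.03 ] rect [ 19.2 -25.5] [13.7  8.9] 5.8
top mark px [228 155] 17 z [-0.     0.005  0.009] rect [ -1.5 -25.5] [ 9.4 10.9] 88.5
```

Carrier 2 is seated: tab top 78 mm above the axis, y −118.5 mm. Now carrier 1.

Request:
servo_tool(motion=[[[-2,1,0],[0,0,-5],5],[[-5,3,0],[0,0,-12],5],[[-8.5,4.5,-1],[0,0,-18],5],[[-12,6.5,-3],[0,0,-23.5],5],[[-15,8.5,-5],[0,0,-23.5],5],[[-17.8,9.7,-7],[0,0,-23.5],5],[[-17.8,9.7,-8],[0,0,-23.5],5],[[-17.8,9.7,-8],[0,0,-23.5],5],[[-17.8,9.7,-8],[0,0,-23.5],5]])

```text
time_s: 21.75
eef_pos: [0.4234, 0.1774, 0.405]
orientation: [-0.598, -0.377, 0.598, -0.377]
contact_force: [0.1, -0.7, 0.4]
finger_gap: 0.0498
```

```bash
python3 car.py w8 | grep -v strip
```

```text
21.8 [0.42401873 0.17726646 0.405754  ] -25.526926379734466 [ 0.33884249 -0.15994687  0.33856258] [ 3.96009696e-01 -1.27653758e-01 -3.29985664e-02  1.66546013e+00
 -1.21688480e-04  2.41233494e+00]
tab px [ 97 134] 994 z [0.132 0.172 0.187] rect [334.7 295. ] [12.  14.9] 50.2
tab px [281 225] 773 z [0.132 0.183 0.187] rect [424.2 177.3] [14.1 11.1] 65.5
tab px [542 253] 945 z [0.183 0.206 0.229] rect [607.9  72.5] [19.7 45.1] 35.3
tab px [337 298] 956 z [0.235 0.258 0.272] rect [445.4 166.8] [23.8  4.6] 54.5
tab px [220 299] 908 z [0.237 0.259 0.272] rect [399.6 189. ] [23.2  2.3] 64.9
tab px [362 284] 309 z [0.241 0.255 0.265] rect [457.3 169.7] [3.1 8.6] 35.2
tab px [201 275] 92 z [0.241 0.246 0.251] rect [393.2 199.4] [1.5 4.6] 63.5
tab px [197 282] 43 z [0.251 0.253 0.255] rect [393.  199.4] [1.2 5.1] 71.2
tab px [193 292] 137 z [0.255 0.261 0.266] rect [393.2 199.4] [1.7 5.2] 68.2
tabtop px [ 82 137] 371 z [0.18  0.186 0.187] rect [334.7 295. ] [11.8 14.9] 50.8
tabtop px [281 236] 416 z [0.181 0.186 0.187] rect [424.2 177.2] [13.9 10.8] 64.9
tabtop px [529 243] 236 z [0.182 0.189 0.195] rect [597.1  84.3] [17.3 10.8] 48.6
plate px [280 203] 1219 z [0.117 0.12  0.122] rect [423.8 177.1] [24.1 43.8] 64.8
rail 4458 [0.0562918  0.59247586] x@.2/.288 [0.60373422 0.60868789] [0.17440924 0.18153151] 0.04853353475761227 0.27331091209136804
mark px [505 129] 206 z [0.167 0.174 0.176] rect [604.3 175.5] [10.4 11.8] 88.7
red px [281 175] 1308 z [0.034 0.059 0.061] rect [428.1 185.8] [25.9 49.1] 64.6
red px [476 203] 2557 z [0.065 0.115 0.121] rect [601.2  82.3] [44.6 50.2] 87.7
```

Aligned; I descend and grip.

Request:
servo_tool(motion=[[[0,0,-3],[0,0,0.3],5],[[0,0,-6],[0,0,0.3],5],[[0,0,-8.2],[0,0,0.3],4],[[0,0,-8.2],[0,0,0.3],3],[[0,0,-8.2],[0,0,0.3],0.5],[[0,0,-8.2],[0,0,0.3],0.5],[[0,0,-8.2],[0,0,0.3],0.5],[[0,0,-8.2],[0,0,0.3],0.5],[[0,0,-8.2],[0,0,0.3],0.5],[[0,0,-8.2],[0,0,0.3],0.5]])

```text
time_s: 22.63
eef_pos: [0.4239, 0.1776, 0.3252]
orientation: [0.598, 0.379, -0.596, 0.379]
contact_force: [0.9, -0.2, 6.1]
finger_gap: 0.0112
```

Request:
servo_tool(motion=[[[0,0,3],[0,0,0],0.5],[[0,0,6],[0,0,0],0.5],[[0,0,9.1],[0,0,0],0.5],[[2,2.5,9.1],[0,0,6],0.5],[[4,5,9.1],[0,0,12],0.5],[[6.5,7.5,9.1],[0,0,18],0.5],[[9,10,9.1],[0,0,23],0.5],[[11,11.2,9.1],[0,0,23],0.5],[[11,11.2,9.1],[0,0,23],0.5],[[11,11.2,9.1],[0,0,23],0.5],[[11,11.2,9.1],[0,0,23],0.5]])

```text
time_s: 23.55
eef_pos: [0.5334, 0.2893, 0.4145]
orientation: [-0.509, -0.49, 0.51, -0.49]
contact_force: [0.2, -0.5, -1.9]
finger_gap: 0.011
```

```bash
python3 rail.py w9
```

```text
23.6 [0.53311097 0.28906554 0.41501967] -2.2296833023328273 [-0.02209279  0.00225984 -1.26916364] 0.011244915563685917
0.125 29 [0.5988 0.6075 0.1756]
0.215 143 [0.6015 0.6127 0.1756]
0.245 419 [0.6024 0.6136 0.1757]
0.275 481 [0.6034 0.6149 0.1757]
0.305 560 [0.6038 0.6159 0.1758]
0.335 616 [0.6058 0.6176 0.176 ]
0.365 534 [0.6071 0.6188 0.176 ]
red px [280 198] 2971 z [0.098 0.148 0.15 ] rect [532.8 294.3] [31.9 49.3] 87.3
tab px [279 275] 1684 z [0.222 0.256 0.275] rect [532.9 297.1] [ 8.7 14.2] 86.6
tab px [242 282] 377 z [0.248 0.261 0.271] rect [516.9 296.9] [2.2 6. ] 81.6
tab px [315 282] 387 z [0.248 0.261 0.272] rect [548.2 296.1] [3.7 8.2] 63.0
```

Request:
servo_tool(motion=[[[2,0,0],[0,0,0],0.5],[[4,0,0],[0,0,0],0.5],[[6,0,0],[0,0,0],0.5],[[7.6,0,0],[0,0,0],0.5],[[7.65,0,0],[0,0,0],0.5],[[7.65,0,0],[0,0,0],0.5],[[7.65,0,-1],[0,0,0],0.5],[[7.65,0,-2],[0,0,0],0.5],[[7.65,0,-2.6],[0,0,0],0.5],[[7.65,0,-2.75],[0,0,0],0.5],[[7.65,0,-2.75],[0,0,0],0.5]])

```text
time_s: 24.52
eef_pos: [0.6093, 0.2893, 0.3875]
orientation: [-0.509, -0.49, 0.51, -0.49]
contact_force: [-0.3, -1.0, -1.9]
finger_gap: 0.0108
```

Request:
servo_tool(motion=[[[-0.08,-2,0],[0,0,0],0.5],[[-0.16,-4,0],[0,0,0],0.5],[[-0.24,-6,0],[0,0,0],0.5],[[-0.32,-8,0],[0,0,0],0.5],[[-0.4,-10,0],[0,0,0],0.5],[[-0.49,-12,0],[0,0,0],0.5],[[-0.57,-14,0],[0,0,0],0.5],[[-0.62,-15.2,0],[0,0,0],0.5],[[-0.62,-15.2,0],[0,0,0],0.5],[[-0.62,-15.2,0],[0,0,0],0.5]])

```text
time_s: 25.35
eef_pos: [0.6038, 0.1371, 0.3879]
orientation: [0.51, 0.49, -0.509, 0.49]
contact_force: [-0.6, -0.4, -1.8]
finger_gap: 0.0111
```

Request:
servo_tool(motion=[[[0,0,-0.1],[0,0,0],0.5],[[0,0,-0.15],[0,0,0],0.5],[[0,0,-0.15],[0,0,0],0.5],[[0,0,-0.15],[0,0,0],2],[[0,0,-0.15],[0,0,0],4],[[0,0,-0.15],[0,0,0],4],[[0,0,-0.15],[0,0,0],4.5],[[0,0,2],[0,0,0],5],[[0,0,5],[0,0,0],5],[[0,0,8],[0,0,0],5],[[0,0,10],[0,0,0],5],[[0,0,10],[0,0,0],5]])

```text
time_s: 26.35
eef_pos: [0.6034, 0.1374, 0.492]
orientation: [0.511, 0.489, -0.508, 0.491]
contact_force: [-0.4, 0.4, -1.1]
finger_gap: 0.0496
```

```bash
python3 hung.py w10
```

```text
26.4 [0.60384739 0.13746717 0.48951375] -2.2154416356197073 [-0.20952538  0.39641148 -0.84389484] 0.05012825824533348
wrist tab(rail frame) px [276 215] 569 z [0.033 0.076 0.078] rect [ -0.9 -62.3] [13.8 11.6] 89.8
wrist tab(rail frame) px [276 278] 586 z [0.032 0.068 0.078] rect [  -0.9 -117.8] [14.5 11.6] 89.9
wrist red px [263 168] 356 z [-0.105 -0.051 -0.049] rect [-15.6 -52. ] [24.  17.8] 89.8
wrist red px [289 167] 197 z [-0.103 -0.05  -0.048] rect [ 14.1 -51.9] [23.8 10. ] 89.2
wrist red px [260 223] 249 z [-0.055 -0.051 -0.049] rect [ -17.8 -113.6] [34.5 12.5] 89.0
wrist red px [288 223] 200 z [-0.055 -0.05  -0.048] rect [  12.6 -113.5] [ 8.  34.5] 0.3
wrist mark px [278 154] 143 z [0.001 0.005 0.006] rect [  1.  -24.3] [11.7  9.3] 0.3
wrist mark px [302 158] 198 z [0.023 0.025 0.026] rect [ 20.8 -24.4] [ 9.1 14.6] 88.5
side tab(rail frame) px [229 167] 122 z [0.031 0.056 0.078] rect [  -1.5 -115.5] [10.3 15.5] 0.4
side tab(rail frame) px [215 180] 128 z [0.031 0.058 0.078] rect [ -1.7 -59.5] [14.4  9.4] 87.1
side red px [223 221] 852 z [-0.105 -0.059 -0.048] rect [   0.8 -103. ] [ 48.8 132.4] 0.3
side mark px [198 197] 27 z [0.022 0.025 0.027] rect [ 22.1 -24.1] [13.8 12.4] 12.1
side mark px [207 208] 18 z [0.001 0.005 0.007] rect [ -0.2 -24.1] [ 7.1 10.9] 7.5
```

View pics/w10_s.png

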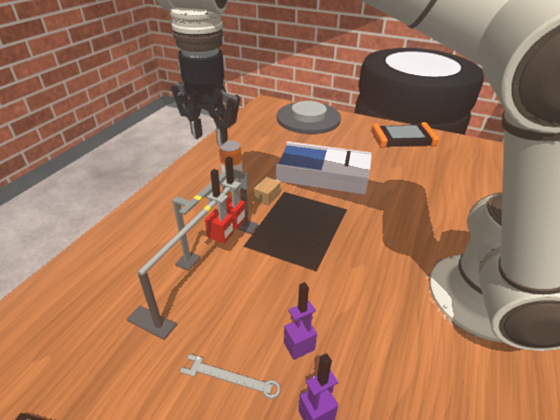

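Both carriers hang past the mark at (215,195) and (229,185) px. The mat is empty and the cover at (325,160) is shut. The can, carton and spanner look unmoved. Handing in.

```bash
python3 -c "
from h import *
print(r.close_job())"
```

```text
the job is handed in; nothing more can be done
None
```

The wheel job is put away and handed in at about 26 s of the 210 s allowed; the hand-in reports no verdict.

- **Nuts:** I slid the cover open and put all three nuts present into the compartment. Before shutting it, the wrist camera showed them at about x −1.5 mm and y −33, +5 and +37 mm in the tray. The top and side views showed no others on the bench.
- **Cover:** It is shut; I measured its ridge within 0.5 mm of the shut position.
- **Carriers:** Both red carriers hang on the rail, with tab centres at y −62 and −118 mm. Tab tops are 78 mm above the axis, so the hooks are seated, and they are about 1 mm off the axis. Both are wholly between the yellow mark and the end stop, and the gripper was clear above them.
- **Bystanders:** The carton measured the same before and after the nut work. In the last side picture the can, spanner, carton and purple look-alikes all looked unmoved, but I did not measure the can or spanner again.

**Disagreements:** The cameras disagreed by about 3 mm along the rail (side view y −59.5 and −115.5 mm), still within limits. The first nut was pressed onto the tray floor with about 33 N at the wrist, so I set the others down slightly higher. I viewed 12 pictures.

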